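Stacking washed candling rollers in the cradle

TASK

Store every washed roller that stands in the drip tray: take it by its spindle, press its drum against the turning rail so that it swings level within your fingers, and lay it in the cradle (press one that has toppled level on the rail just the same). Fill the three V grooves of the bottom row first (one roller already lies there), then saddle the remaining rollers in the gaps on top of the bottom row, all drums lying along the grooves, centred on the cradle's length. Leave the bowl, the jar and the scale alone.

Things in the scene. Friction and masses are not known exactly. Their poses are not given: they have to be found in the camera images.
- roller1: candling-table roller, 0.2 kg: white plastic drum 56 mm in diameter, 80 mm long, with a plain steel spindle 24 mm in diameter standing 46 mm out of one end only. Origin: centre of the drum; +z along the spindle (foot of the drum at z = -40 mm, spindle from +40 to +86 mm). It stands on its foot in the tray, spindle up. Absent in some starts.
- roller2: another such roller, same build and axes as roller1, standing in the tray. Absent in some starts.
- roller3: another such roller, same build and axes as roller1, standing in the tray. Absent in some starts.
- roller4: another such roller, same build and axes as roller1, standing in the tray. Absent in some starts.
- laidA: another such roller, same build and axes as roller1, already lying in one groove of the bottom row of the cradle with its spindle towards the robot. Only one of laidA, laidB, laidC is present; the others are absent.
- laidB: another such roller, same build and axes as roller1, already lying in one groove of the bottom row of the cradle with its spindle towards the robot. Only one of laidA, laidB, laidC is present; the others are absent.
- laidC: another such roller, same build and axes as roller1, already lying in one groove of the bottom row of the cradle with its spindle towards the robot. Only one of laidA, laidB, laidC is present; the others are absent.
- tray: shallow square steel drip tray, fixed to the bench, 250 x 250 mm, 22 mm high, floor and walls 5 mm thick. Origin: centre of its underside. The rollers stand in it, about 100 mm apart.
- bar: low fixed turning rail: a round steel bar 16 mm in diameter and about 180 mm long, level, along its own y axis (its x axis points away from the robot), its centre line 100 mm above the bench, with a post at each end. Origin: on the bench, below the middle of the bar. It is rigid; a roller held by its spindle can be pushed against it to turn it in the fingers.
- cradle: pine storage cradle fixed to the bench: 100 mm (x) by 200 mm (y), three parallel 90-degree V grooves along its x axis, 90 mm long, 60 mm apart along y; groove bottoms 12 mm, groove tops about 36 mm above the bench; both ends open, so spindles stick out freely over the end. Origin: centre of its underside; its -x end is the robot's side.
- seat_right (a point): point in the cradle's frame at y = -60 mm where the drum centre of a roller lying in that groove comes to rest, 52 mm above the bench; axes as the cradle
- seat_middle (a point): point in the cradle's frame at y = 0 mm where the drum centre of a roller lying in that groove comes to rest, 52 mm above the bench; axes as the cradle
- seat_left (a point): point in the cradle's frame at y = 60 mm where the drum centre of a roller lying in that groove comes to rest, 52 mm above the bench; axes as the cradle
- seat_upper_right (a point): point in the cradle's frame at y = -30 mm where the drum centre of a roller saddled in the gap on top of the two bottom rollers either side of it comes to rest, 99 mm above the bench; axes as the cradle
- seat_upper_left (a point): point in the cradle's frame at y = 30 mm where the drum centre of a roller saddled in the gap on top of the two bottom rollers either side of it comes to rest, 99 mm above the bench; axes as the cradle
- bowl: white porcelain bowl, 130 mm across, 60 mm high, loose; a bystander standing behind the work, to be left alone. Origin: centre of its underside.
- jar: green glass jar with steel cap, 84 mm across, 130 mm high, loose; a bystander standing behind the work, to be left alone. Origin: centre of its underside.
- scale: brass egg scale with round dial and pan on a 100 mm round foot, 127 mm high, loose; a bystander standing behind the work, to be left alone. Origin: centre of its underside.

How it is judged:
By the outcome, as a careful person would: the job done as asked, in the order asked, and still so for the second after the job is handed in, with the robot touching nothing.
Of roller1, roller2, roller3, roller4 only 3 to 4 are there at a start; the rules pass over those that are not, and their reading is None.
Of laidA, laidB, laidC only 1 to 1 are there at a start; the rules pass over those that are not, and their reading is None.
At some moment in a run one of roller1, roller2, roller3, roller4 may be knocked a few centimetres aside while the robot is not near it.
It also fails if it takes over 210 s, if anything falls off the work surface, if the arm or the gripper's body presses on something with over 40 N, if the wrist force passes 120 N, or if a joint passes its speed limit or range.

ROBOT

A 7-joint arm with a two-finger parallel gripper is mounted at the origin on the work surface. World frame = base frame: x ahead of the robot, y to its left, z up, the work surface at z = 0. Lengths are in m, angles in rad, forces in N, time in s.
With the tool pointing down it reaches from about 0.425 to 0.875 m from the base axis. Payload 4.7 kg.
Tool frame: the origin (TCP) lies between the finger pads; the fingertips stand 14 mm ahead of it and the grasp point (between the pads) lies 5 mm behind it; z points along the fingers, y is the line along which they close (so a half turn about z gives the same grasp; the last joint's range is limited). The gripper opens to 87 mm and grips with 3 to 60 N. Pads are 19 mm wide; open, the fingers measure 117 mm over their backs; the gripper's body (75 mm by 190 mm) begins 51 mm behind the grasp point.
Start: joints at [-1.226, 0.321, -0.07, 1.45, 0.023, 1.371, -0.057], TCP at [0.211, 0.615, 0.237] pointing down, gripper open.
Joint ranges: [-2.86, 2.86], [-0.3, 2.09], [-1.38, 1.24], [0.06, 2.45], [-1.56, 4.7], [0.09, 2.05], [-2.69, 2.69]. Speed limits (rad/s): [2.57, 2.57, 3.14, 3.14, 3.14, 3.14, 3.14].

INTERFACE

Orientations are given as a rotation vector (axis times angle).
In Python, from bench import ctrl gives the robot as it stands.
- The arm moves only by the shell command python3 -m inch 'ROWS' [OPENING] [FORCE]. ROWS is JSON, a list of rows, each a list of 6 numbers: the shift along the world's x, y, z in mm, then the turn, a rotation vector about the world's x, y, z in degrees. In form: [[tx, ty, tz, rx, ry, rz], ...]. A call has 1 to 20 rows; each row is the pose to reach, as a shift and turn from the pose commanded when the call began; what a row does not reach only later rows make up. A row lasts 1/8 s, in which the tool goes at most 62.5 mm and 10.7 degrees, less where a joint would pass 70% of its speed; a pose out of reach is approached as far as the arm can. A call with a gripper value outside its range is refused whole. OPENING is the finger opening in mm, from 0 to 87, set as the call begins (- or left out, the last holds). The fingers move at their own pace and stop on an object; FORCE is the grip in N (left out, the last holds). Time passes only in rows, so rows that repeat a pose let the fingers close. It gives the time, the measured TCP pose, the force, the opening and the grip force at its end, in the units of the state.
- ctrl.get_state(): the state, without advancing time (a new reading comes with each control period).
- ctrl.get_image(name): name is "side" or "top" or "wrist"; returns (picture, depth): 400x640x3 uint8, red, green, blue; 400x640 float32, m along the optical axis (not along the pixel's ray), 0 where there is no reading.
- ctrl.camera_params(name): a dict with "mtx" (3x3 intrinsics, pixels), "T" (4x4, takes a point from camera to world coordinates). Camera axes: x right, y down, z forward; pixel columns grow to the right and rows downward; lengths in m; the calibration is good to about 2 mm. A picture is of the moment at which its call begins: read the wrist's pose just before it. camera_params takes no time and is no camera call; for the wrist camera it gives the pose at the moment of the call.
- ctrl.close_job(): hands the job in; it is judged then, once.
The state is a dict: "time": time; "joint_positions": joint angles; "qd": joint speeds; "joint_torque": joint torques, N m; "position": TCP position; "tool_rot": TCP orientation; "ft_force": force on the tool from outside, world axes, zero at the start; "torque": the same for the moment, N m; "grip_width": opening from 0.0 (shut) to 1.0 (fully open); "grip_force": force on a finger pad.
Only numpy, scipy, OpenCV 4.12 (cv2) and the standard library are available. Lean on these libraries where they do the work, as an engineer would, in place of code of your own. Each camera call takes 0.05 s, during which the arm holds its last target. There are 200 camera calls.

## Working session

There is one attempt and no reset: what is moved stays moved. The work goes in short steps, Python scripts to look and compute and a shell command to move; the robot and the scene stay as the last step left them, time stands still between calls to the robot, and variables do not carry over. Pictures are saved under pics/ and viewed, at most 14 in all, crops included, and the job is handed in when it is done.

```bash
ls; mkdir -p pics
python3 - <<'E'
from bench import ctrl
import cv2,numpy as np
s=ctrl.get_state();print(s)
for n in("top","side"):
    p,d=ctrl.get_image(n);cv2.imwrite(f"pics/{n}0.png",p[:,:,::-1]);np.save(f"pics/{n}0d.npy",d)
    c=ctrl.camera_params(n);print(n,c["mtx"].round(1).tolist(),c["T"].round(3).tolist())
E
```

```text
pics
{'time': 0.0, 'joint_positions': array([-1.22589694,  0.32184235, -0.07007032,  1.45165819,  0.02262247,
        1.37078983, -0.05690913]), 'qd': array([ 0.00030773,  0.00208633, -0.00081553,  0.00034942, -0.00070641,
        0.00121849,  0.00066115]), 'joint_torque': array([ 1.11943359e-04, -4.91263354e+01, -4.03730907e-01, -3.12529171e+01,
       -6.39391621e-02,  4.33408341e-02,  1.49765729e-04]), 'position': array([0.21101301, 0.61424838, 0.23545725]), 'tool_rot': array([-5.17202211e-01, -3.09853030e+00,  2.98641846e-03]), 'ft_force': array([ 0.60545697, -0.09761396, -0.21333398]), 'torque': array([-0.00035721, -0.01520543, -0.02175246]), 'grip_force': 0.0, 'grip_width': 0.99832347218503}
top [[468.9, 0.0, 321.3], [0.0, 468.9, 197.3], [0.0, 0.0, 1.0]] [[-0.027, -0.984, 0.176, 0.422], [-0.999, 0.032, 0.03, -0.001], [-0.035, -0.175, -0.984, 1.165], [0.0, 0.0, 0.0, 1.0]]
side [[388.3, 0.0, 315.1], [0.0, 388.3, 193.1], [0.0, 0.0, 1.0]] [[0.879, -0.324, 0.351, 0.297], [-0.477, -0.609, 0.634, -0.515], [0.008, -0.725, -0.689, 0.677], [0.0, 0.0, 0.0, 1.0]]
```

View pics/top0.png

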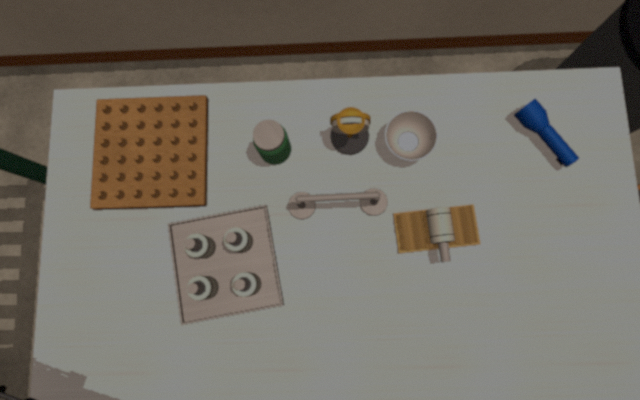

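View pics/side0.png

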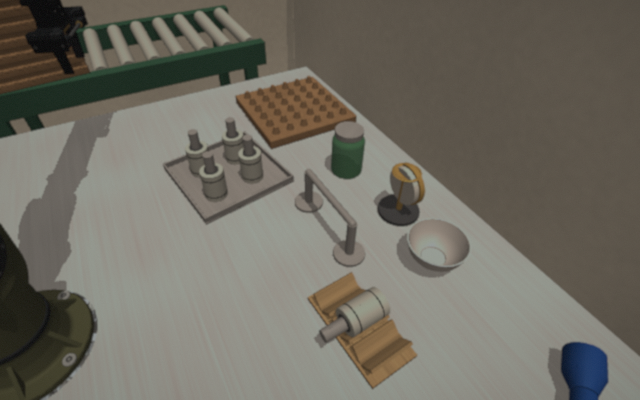

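The top view shows four rollers standing in the tray, at about (195,246), (235,240), (200,288) and (244,285). The rail runs from (302,203) to (374,201). The laid roller is in the middle groove at about (440,225), so the two outer grooves and the two upper gaps are free.

```bash
cat > h.py <<'E'
import numpy as np,cv2
from bench import ctrl
from scipy.spatial.transform import Rotation as R
def cloud(n,d,c=None):
    c=c or ctrl.camera_params(n);v,u=np.mgrid[:400,:640]
    K=c["mtx"];P=np.stack([(u-K[0,2])/K[0,0]*d,(v-K[1,2])/K[1,1]*d,d],-1)
    return P@c["T"][:3,:3].T+c["T"][:3,3]
def plane(n,uv,z):
    c=ctrl.camera_params(n);K=c["mtx"];uv=np.atleast_2d(uv).astype(float)
    r=np.c_[(uv-K[:2,2])/K[0,0],np.ones(len(uv))]@c["T"][:3,:3].T;o=c["T"][:3,3]
    return o+r*((z-o[2])/r[:,2])[:,None]
def blobs(m,a=8):
    n,l,s,ce=cv2.connectedComponentsWithStats(m.astype(np.uint8));return [(l==i) for i in range(1,n) if s[i,4]>=a]
def tops(n="top",zlo=.115,zhi=.15,box=(.15,.75,.05,.6)):
    p,d=ctrl.get_image(n);X=cloud(n,d)
    m=(d>0)&(X[...,2]>zlo)&(X[...,2]<zhi)&(X[...,0]>box[0])&(X[...,0]<box[1])&(X[...,1]>box[2])&(X[...,1]<box[3])
    for b in blobs(m):
        q=X[b];print(n,"blob",b.sum(),"mean",q.mean(0).round(4),"mid",((q.min(0)+q.max(0))/2).round(4),"ext",(np.ptp(q,0)).round(3))
    return p,d,X
def tool():
    s=ctrl.get_state();M=R.from_rotvec(s["tool_rot"]).as_matrix()
    print("t",round(s["time"],2),"pos",(s["position"]*1000).round(1),"ydir deg from +y",np.degrees(np.arctan2(-M[0,1],M[1,1])).round(2),"z",M[:,2].round(3),"F",s["ft_force"].round(1),"w",(s["grip_width"]*87).round(1),"gf",s["grip_force"].round(1));return s
E
python3 - <<'E'
from h import *
p,d,X=tops()
tops("side")
# bar
m=(d>0)&(X[...,2]>.085)&(X[...,2]<.118)
m[:,:285]=0;m[:,395:]=0;m[:175]=0;m[220:]=0
for b in blobs(m,20):
    q=X[b];(vx,vy,x0,y0)=cv2.fitLine(q[:,:2].astype(np.float32),cv2.DIST_HUBER,0,.01,.01).ravel()
    print("bar",b.sum(),q.mean(0).round(4),((q.min(0)+q.max(0))/2).round(4),np.ptp(q,0).round(3),"yaw",np.degrees(np.arctan2(-vx,vy)),np.percentile(q[:,2],[5,50,95]))
# cradle colour
hsv=cv2.cvtColor(p,cv2.COLOR_RGB2HSV);print(hsv[240,405],hsv[225,440],hsv[300,400])
m=(hsv[...,1]>120)&(hsv[...,0]<25);m[:,:380]=0;m[:,500:]=0;m[:190]=0;m[270:]=0
ys,xs=np.nonzero(m);q=X[m];print("cradle pts",len(q),q.min(0).round(3),q.max(0).round(3))
r=cv2.minAreaRect(np.c_[xs,ys].astype(np.float32));W=plane("top",cv2.boxPoints(r),.033);print(W.round(4).tolist(),W.mean(0))
m=(d>0)&(X[...,2]>.045)&(X[...,0]>.3)&(X[...,0]<.6)&(X[...,1]<-.15)&(X[...,1]>-.4)
for b in blobs(m,20):
    q=X[b];print("laid",b.sum(),q.min(0).round(4),q.max(0).round(4))
# bystanders
for nm,u0,u1,v0,v1 in(("jar",245,300,110,170),("scale",325,375,95,160),("bowl",380,440,105,165)):
    q=X[v0:v1,u0:u1].reshape(-1,3);q=q[q[:,2]>.015];print(nm,q.min(0).round(3),q.max(0).round(3))
E
```

```text
top blob 289 mean [0.7379 0.1482 0.128 ] mid [0.7363 0.1486 0.1245] ext [0.027 0.067 0.019]
top blob 100 mean [0.5242 0.2331 0.1288] mid [0.5244 0.234  0.1246] ext [0.022 0.023 0.019]
top blob 104 mean [0.5129 0.3255 0.1286] mid [0.5137 0.327  0.1245] ext [0.022 0.025 0.018]
top blob 105 mean [0.4206 0.2128 0.1286] mid [0.421  0.2135 0.125 ] ext [0.022 0.022 0.019]
top blob 112 mean [0.4151 0.3172 0.1282] mid [0.4151 0.3186 0.1248] ext [0.022 0.024 0.019]
side blob 88 mean [0.5116 0.3212 0.1262] mid [0.5126 0.3248 0.1247] ext [0.023 0.025 0.019]
side blob 227 mean [0.7361 0.1412 0.1275] mid [0.7364 0.1482 0.1243] ext [0.027 0.068 0.018]
side blob 95 mean [0.4136 0.3127 0.1271] mid [0.4142 0.3152 0.1246] ext [0.023 0.025 0.018]
side blob 98 mean [0.5224 0.2287 0.1271] mid [0.5235 0.2326 0.1244] ext [0.023 0.024 0.019]
side blob 112 mean [0.4192 0.2085 0.1269] mid [0.4197 0.2121 0.1245] ext [0.024 0.024 0.019]
bar 609 [ 0.6119 -0.0064  0.1047] [ 0.6127 -0.0061  0.1003] [0.022 0.197 0.023] yaw -178.91727 [0.0986717  0.10513108 0.10929905]
[ 16 140 118] [ 32  27 141] [ 30  13 138]
cradle pts 2147 [ 0.422 -0.346  0.001] [ 5.940e-01 -1.000e-03  1.165e+00]
[[0.5781, -0.1413, 0.033], [0.5941, -0.3355, 0.033], [0.5012, -0.338, 0.033], [0.4851, -0.1466, 0.033]] [ 0.53961741 -0.24034725  0.033     ]
laid 1048 [ 0.4589 -0.2752  0.045 ] [ 0.5868 -0.2152  0.0833]
jar [ 0.422 -0.001  0.015] [0.795 0.19  1.165]
scale [ 0.422 -0.091  0.015] [0.821 0.006 1.165]
bowl [ 0.422 -0.254  0.015] [ 8.310e-01 -1.000e-03  1.165e+00]
```

```bash
python3 -m inch '[[60,-75,0,0,0,10],[120,-145,0,0,0,20],[180,-220,0,0,0,20],[230,-280,0,0,0,20],[280,-340,0,0,0,20],[314,-381,0,0,0,20],[314,-381,0,0,0,20],[314,-381,0,0,0,20],[314,-381,0,0,0,20],[314,-381,0,0,0,20],[314,-381,0,0,0,20]]' 50 20
python3 - <<'E'
from h import *
tool();p,d,X=tops("wrist",.115,.15,(.3,.7,.1,.45));cv2.imwrite("pics/w1.png",p[:,:,::-1])
E
```

```text
time: 1.58
position: [0.524, 0.2356, 0.2364]
tool_rot: [0.034, -3.141, -0.001]
ft_force: [0.4, 0.3, -0.8]
grip_width: 0.571
grip_force: 0.0Traceback (most recent call last):
  File "<stdin>", line 2, in <module>
  File "h.py", line 22, in tool
    print("t",round(s["time"],2),"pos",(s["position"]*1000).round(1),"ydir deg from +y",np.degrees(np.arctan2(-M[0,1],M[1,1])).round(2),"z",M[:,2].round(3),"F",s["ft_force"].round(1),"w",(s["grip_width"]*87).round(1),"gf",s["grip_force"].round(1));return s
                                                                                                                                                                                           ^^^^^^^^^^^^^^^^^^^^^^^^^^
AttributeError: 'float' object has no attribute 'round'
```

```bash
sed -i 's/(s\["grip_width"\]\*87).round(1)/round(s["grip_width"]*87,1)/; s/s\["grip_force"\].round(1)/round(s["grip_force"],1)/' h.py
python3 - <<'E'
from h import *
tool();p,d,X=tops("wrist",.115,.15,(.3,.7,.1,.45));cv2.imwrite("pics/w1.png",p[:,:,::-1])
tops()
E
```

```text
t 1.57 pos [524.  235.6 236.4] ydir deg from +y 1.23 z [-0.001  0.001 -1.   ] F [ 0.4  0.3 -0.8] w 49.7 gf 0.0
wrist blob 924 mean [0.4145 0.3171 0.1303] mid [0.4141 0.3186 0.1249] ext [0.023 0.024 0.019]
wrist blob 784 mean [0.42   0.2147 0.1314] mid [0.4199 0.2144 0.1248] ext [0.023 0.024 0.018]
wrist blob 715 mean [0.5108 0.3254 0.1297] mid [0.5121 0.3272 0.1244] ext [0.024 0.024 0.019]
wrist blob 627 mean [0.5219 0.2344 0.1303] mid [0.5234 0.2343 0.1244] ext [0.024 0.024 0.018]
top blob 284 mean [0.7378 0.1482 0.1283] mid [0.7367 0.1487 0.1252] ext [0.026 0.067 0.018]
top blob 105 mean [0.4206 0.213  0.1285] mid [0.421  0.2135 0.1241] ext [0.022 0.023 0.018]
```

View pics/w1.png

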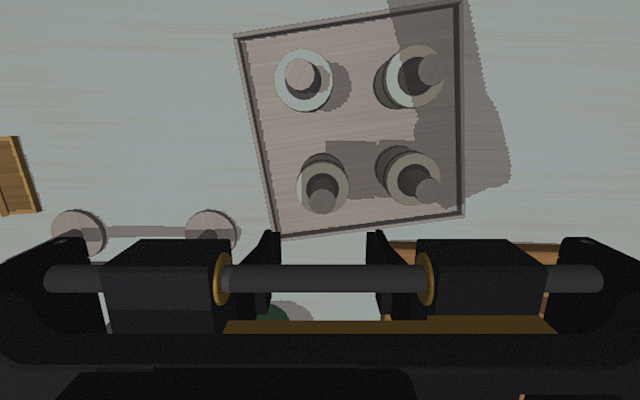

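The wrist view shows all four spindles upright, at about (300,75), (428,70), (322,190) and (425,190). The fingers are centred over roller A, which lies at (523.5, 234.5) mm, so I'm descending on it.

```bash
python3 -m inch '[[-0.5,-1,-30,0,0,0],[-0.5,-1,-70,0,0,0],[-0.5,-1,-100,0,0,0],[-0.5,-1,-120,0,0,0],[-0.5,-1,-131,0,0,0],[-0.5,-1,-131,0,0,0],[-0.5,-1,-131,0,0,0],[-0.5,-1,-131,0,0,0]]' 50 20; python3 -m inch '[[0,0,0,0,0,0],[0,0,0,0,0,0],[0,0,0,0,0,0],[0,0,0,0,0,0],[0,0,0,0,0,0],[0,0,0,0,0,0]]' 20 20; python3 -m inch '[[0,0,20,0,0,0],[0,0,60,0,0,0],[0,0,110,0,0,0],[0,0,160,0,0,0],[0,0,170,0,0,0],[0,0,170,0,0,0],[0,0,170,0,0,0]]'
```

```text
time: 2.68
position: [0.5253, 0.2331, 0.1066]
tool_rot: [-0.029, 3.14, 0.002]
ft_force: [0.3, 0.8, -0.2]
grip_width: 0.578
grip_force: 0.0
time: 3.42
position: [0.5246, 0.2329, 0.1055]
tool_rot: [0.029, -3.141, -0.0]
ft_force: [-1.0, 0.4, -0.6]
grip_width: 0.27
grip_force: 20.0
time: 4.3
position: [0.5237, 0.2323, 0.2732]
tool_rot: [0.029, -3.138, 0.003]
ft_force: [0.0, 0.7, -1.8]
grip_width: 0.268
grip_force: 20.0
```

```bash
python3 -m inch '[[34,-50,0,0,0,0],[68,-100,0,0,0,0],[100,-150,0,0,0,0],[136,-200,0,0,0,0],[136,-202,0,0,0,0],[136,-202,0,0,0,0],[136,-202,0,0,0,0],[136,-202,0,0,0,0]]'
python3 - <<'E'
from h import *
tool();p,d=ctrl.get_image("side");X=cloud("side",d);cv2.imwrite("pics/s2.png",p[:,:,::-1])
m=(d>0)&(X[...,0]>.64)&(X[...,2]>.02)&(X[...,2]<.14)
for b in blobs(m,30):
    q=X[b];print(b.sum(),q.min(0).round(3),q.max(0).round(3))
m=(d>0)&(X[...,2]>.104)&(X[...,2]<.115)&(X[...,0]>.58)&(X[...,0]<.64)&(abs(X[...,1])<.09)
q=X[m];print(len(q),q.mean(0),np.polyfit(q[:,1],q[:,0],1))
E
```

```text
time: 5.3
position: [0.6602, 0.0326, 0.2755]
tool_rot: [0.033, -3.141, -0.001]
ft_force: [-0.7, -0.1, -1.8]
grip_width: 0.268
grip_force: 20.0
t 5.3 pos [660.2  32.6 275.5] ydir deg from +y 1.2 z [-0.     0.001 -1.   ] F [-0.7 -0.1 -1.8] w 23.3 gf 20.0
10752 [ 1.409 -0.243  0.02 ] [1.429 1.    0.14 ]
3753 [0.64 0.32 0.02] [0.906 0.611 0.054]
729 [0.717 0.103 0.02 ] [0.794 0.167 0.132]
1222 [ 0.755 -0.093  0.02 ] [0.82  0.003 0.136]
1858 [ 0.702 -0.256  0.02 ] [ 0.832 -0.124  0.064]
2297 [ 0.753 -0.537  0.02 ] [ 0.851 -0.455  0.068]
391 [ 0.61054981 -0.00779211  0.10725242] [-0.016568    0.61042071]
```

View pics/s2.png

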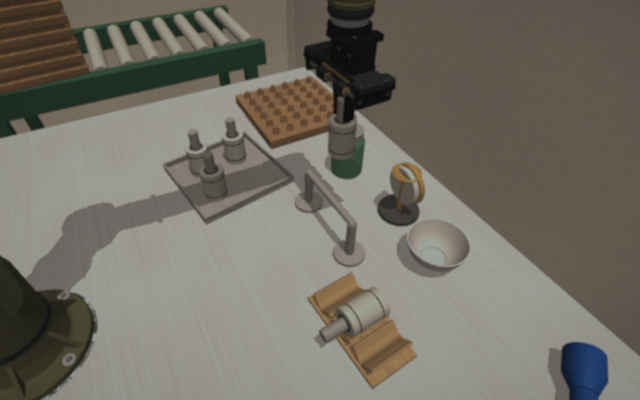

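The side view shows roller A hanging straight in the fingers, clear of the jar and the scale. The rail is at x≈611, so I'll lower behind it and swing.

```bash
python3 -m inch '[[0,0,-40,0,0,0],[0,0,-80,0,0,0],[0,0,-110,0,0,0],[0,0,-120,0,0,0],[0,0,-120,0,0,0],[0,0,-120,0,0,0],[0,0,-120,0,0,0]]'; python3 -m inch '[[-8,0,0,0,0,0],[-15,0,0,0,0,0],[-23,0,4,0,0,0],[-31.8,0,7,0,0,0],[-40.6,0,8.6,0,0,0],[-49.6,0,9.3,0,0,0],[-58.6,0,8.6,0,0,0],[-67.5,0,6.8,0,0,0],[-76,0,4,0,0,0],[-84.3,0,0,0,0,0],[-91.7,0,-5.2,0,0,0],[-98.5,0,-11,0,0,0],[-104.5,0,-18,0,0,0],[-109.5,0,-25.5,0,0,0],[-109.5,0,-25.5,0,0,0],[-109.5,0,-25.5,0,0,0]]'
python3 - <<'E'
from h import *
tool();p,d=ctrl.get_image("side");cv2.imwrite("pics/s3.png",cv2.resize(p[100:300,240:480,::-1],None,fx=2.5,fy=2.5))
E
```

```text
time: 6.22
position: [0.6615, 0.0308, 0.1572]
tool_rot: [-0.029, 3.139, 0.001]
ft_force: [0.0, -0.1, -1.7]
grip_width: 0.272
grip_force: 20.0
time: 8.22
position: [0.5499, 0.0308, 0.1295]
tool_rot: [0.029, -3.138, 0.0]
ft_force: [-0.6, 0.5, 0.7]
grip_width: 0.269
grip_force: 20.0
t 8.22 pos [549.9  30.8 129.5] ydir deg from +y 1.05 z [-0.003 -0.    -1.   ] F [-0.6  0.5  0.7] w 23.4 gf 20.0
```

View pics/s3.png

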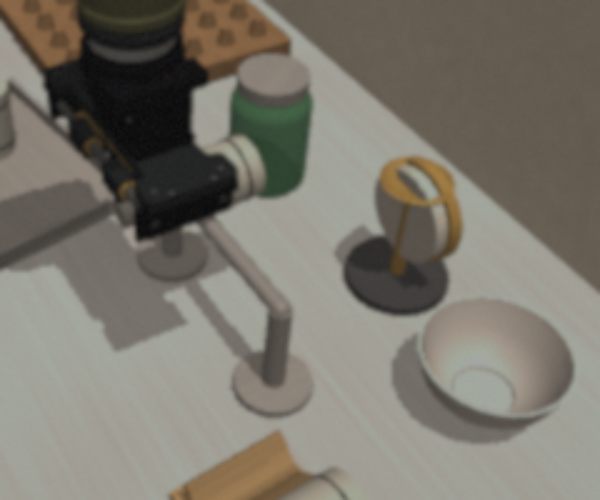

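The side view shows roller A swung about level, with its drum resting over the rail and pointing away from the robot. I'll lift it, carry it towards the cradle and measure both.

```bash
python3 -m inch '[[0,0,20,0,0,0],[0,0,60,0,0,0],[0,0,100,0,0,0],[-10,-40,100,0,0,3.6],[-28,-90,100,0,0,3.6],[-45,-140,100,0,0,3.6],[-70,-190,100,0,0,3.6],[-80,-217,100,0,0,3.6],[-80,-217,100,0,0,3.6],[-80,-217,100,0,0,3.6],[-80,-217,100,0,0,3.6],[-80,-217,100,0,0,3.6]]'
python3 - <<'E'
from h import *
tool()
for n in("top","side","wrist"):
    p,d=ctrl.get_image(n);X=cloud(n,d);cv2.imwrite(f"pics/{n}4.png",p[:,:,::-1]);np.save(f"pics/{n}4.npy",X)
    if n=="wrist":break
    m=(d>0)&(X[...,2]>.245)&(X[...,2]<.285)&(X[...,0]>.505)&(X[...,0]<.62)&(abs(X[...,1]+.18)<.05)
    q=X[m];print(n,len(q),q.min(0).round(4),q.max(0).round(4))
    if len(q)>50:
        for x in np.arange(.505,.59,.01):
            w=q[abs(q[:,0]-x)<.005]
            if len(w)>4:print(round(x,3),np.percentile(w[:,2],95).round(4),(w[:,1].min()+w[:,1].max()).round(4)/2)
E
```

```text
time: 9.78
position: [0.4716, -0.1852, 0.2299]
tool_rot: [0.131, -3.139, -0.0]
ft_force: [-0.4, 0.1, -1.6]
grip_width: 0.27
grip_force: 20.0
t 9.78 pos [ 471.6 -185.2  229.9] ydir deg from +y 4.76 z [-0.  0. -1.] F [-0.4  0.1 -1.6] w 23.5 gf 20.0
top 549 [ 0.5101 -0.2018  0.245 ] [ 0.5827 -0.1595  0.2575]
0.515 0.2567 -0.1762
0.525 0.2553 -0.18115
0.535 0.2541 -0.18005
0.545 0.2527 -0.1784
0.555 0.2516 -0.17835
0.565 0.2507 -0.1772
0.575 0.2486 -0.17575
0.585 0.2472 -0.1792
side 250 [ 0.5467 -0.1943  0.245 ] [ 0.5831 -0.1614  0.2536]
0.545 0.2534 -0.1779
0.555 0.2524 -0.17595
0.565 0.2509 -0.1779
0.575 0.2496 -0.1794
0.585 0.2486 -0.1789
```

View pics/wrist4.png

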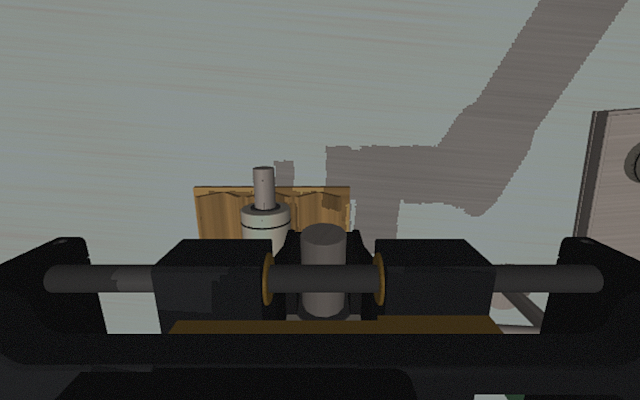

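The wrist view shows the cradle's near edge running from (194,187) to (350,187), with the laid spindle at (264,185). The held drum droops by about 7.7°, so I'll press it level on the rail again and then grip harder. I'm also measuring the cradle.

```bash
python3 - <<'E'
from h import *
for n in("wrist","top"):
    X=np.load(f"pics/{n}4.npy");p=cv2.imread(f"pics/{n}4.png");h=cv2.cvtColor(p,cv2.COLOR_BGR2HSV)
    m=(h[...,1]>80)&(h[...,0]<25)&(X[...,2]>.008)&(X[...,2]<.045)&(X[...,1]<-.12)&(X[...,1]>-.36)&(X[...,0]>.46)&(X[...,0]<.62)
    b=max(blobs(m,30),key=lambda a:a.sum());b=m
    q=X[b];a=np.radians(4.75);ex=np.array([np.cos(a),np.sin(a)]);ey=np.array([-ex[1],ex[0]])
    s=q[:,:2]@ex;t=q[:,:2]@ey
    print(n,len(q),"s",np.percentile(s,[.5,1,50,99,99.5]).round(4),"t",np.percentile(t,[.5,1,50,99,99.5]).round(4))
    # near edge line: min s per t bin
    E=[(tt,s[abs(t-tt)<.004].min()) for tt in np.arange(t.min()+.005,t.max(),.01) if (abs(t-tt)<.004).sum()>5]
    E=np.array(E);print((E*1000).round(0).astype(int).tolist())
    # groove bottoms: z profile vs t
    print([(int(tt*1000),int(1000*np.median(q[abs(t-tt)<.003][:,2]))) for tt in np.arange(t.min(),t.max(),.006) if (abs(t-tt)<.003).sum()>5])
    # laid roller: drum points
    w=X[(X[...,2]>.06)&(X[...,2]<.085)&(X[...,0]>.45)&(X[...,0]<.62)&(abs(X[...,1]+.24)<.04)][:,:2]
    if len(w):print("laid",len(w),"s",(w@ex).min(),(w@ex).max(),"t",(w@ey).min(),(w@ey).max())
E
python3 -m inch '[[10,27,0,0,0,-3.6],[35,77,0,0,0,-3.6],[52,127,0,0,0,-3.6],[70,177,0,0,0,-3.6],[80,217,0,0,0,-3.6],[80,217,0,0,0,-3.6],[80,217,-40,0,0,-3.6],[80,217,-80,0,0,-3.6],[80,217,-95,0,0,-3.6],[80,217,-103,0,0,-3.6],[80,217,-103,0,0,-3.6],[80,217,-103,0,0,-3.6]]'
python3 - <<'E'
from h import *
tool();p,d=ctrl.get_image("top");X=cloud("top",d);q=X[(d>0)&(X[...,2]>.14)&(X[...,2]<.18)&(X[...,0]>.59)&(X[...,0]<.68)&(abs(X[...,1]-.03)<.05)]
print([(int(x*1000),round(1000*np.percentile(q[abs(q[:,0]-x)<.005][:,2],95),1)) for x in np.arange(.595,.665,.01) if (abs(q[:,0]-x)<.005).sum()>4])
E
```

```text
wrist 4811 s [0.4699 0.47   0.4911 0.5317 0.5338] t [-0.3897 -0.3877 -0.3129 -0.1928 -0.1919]
[[-386, 470], [-376, 470], [-366, 470], [-356, 470], [-346, 470], [-336, 470], [-326, 470], [-316, 470], [-306, 474], [-286, 470], [-276, 470], [-266, 470], [-256, 470], [-246, 470], [-236, 469], [-226, 470], [-216, 470], [-206, 470], [-196, 470]]
[(-390, 8), (-384, 9), (-378, 32), (-372, 34), (-366, 28), (-360, 22), (-354, 16), (-348, 14), (-342, 20), (-336, 25), (-330, 31), (-324, 35), (-318, 9), (-312, 33), (-306, 31), (-282, 19), (-276, 24), (-270, 29), (-264, 9), (-258, 33), (-252, 34), (-246, 28), (-240, 22), (-234, 17), (-228, 14), (-222, 20), (-216, 26), (-210, 32), (-204, 34), (-198, 8), (-192, 8)]
laid 2149 s 0.4360351799422011 0.5308046556467125 t -0.31718898580453164 -0.26319243472351417
top 350 s [0.4729 0.4735 0.533  0.5683 0.5689] t [-0.3248 -0.2319 -0.2131 -0.1914 -0.1912]
[[-233, 520], [-223, 472], [-213, 473], [-203, 477], [-193, 522]]
[(-231, 11), (-225, 16), (-219, 20), (-213, 27), (-207, 33), (-201, 31), (-195, 9)]
laid 114 s 0.52519163193447 0.5630265587209903 t -0.3162467048298698 -0.2849872306071171
time: 11.42
position: [0.5522, 0.0304, 0.1284]
tool_rot: [-0.028, 3.139, 0.0]
ft_force: [-0.1, -1.0, 0.5]
grip_width: 0.266
grip_force: 20.0
t 11.43 pos [552.2  30.4 128.4] ydir deg from +y 1.03 z [ 0.003  0.    -1.   ] F [-0.1 -1.   0.5] w 23.1 gf 20.0
[]
```

```bash
cat >> h.py <<'E'
def crest(n,x0,x1,yc,zlo,zhi,sl=0.02):
    p,d=ctrl.get_image(n);X=cloud(n,d);q=X[(d>0)&(X[...,2]>zlo)&(X[...,2]<zhi)&(X[...,0]>x0)&(X[...,0]<x1)&(abs(X[...,1]-yc-sl*(X[...,0]-x0))<.035)]
    r=[(x,np.percentile(q[abs(q[:,0]-x)<.005][:,2],96)) for x in np.arange(x0+.005,x1,.01) if (abs(q[:,0]-x)<.005).sum()>6]
    print(n,len(q),[(int(a*1000),round(b*1000,1)) for a,b in r],len(r)>2 and "tilt deg %.1f"%np.degrees(np.arctan(np.polyfit(*zip(*r),1)[0])),"xmax",q[:,0].max().round(4) if len(q) else 0)
    return p
E
python3 - <<'E'
from h import *
crest("side",.57,.68,.03,.135,.2)
E
```

```text
side 285 [(625, np.float64(166.6)), (635, np.float64(166.5)), (645, np.float64(166.9)), (655, np.float64(167.3))] tilt deg 1.4 xmax 0.6602
```

It is level on the rail, so the droop came from slipping during the carry. I'll grip at 45 N, lift and check again.

```bash
python3 -m inch '[[0,0,0,0,0,0],[0,0,0,0,0,0],[0,0,0,0,0,0],[0,0,10,0,0,0],[0,0,30,0,0,0],[0,0,60,0,0,0],[0,0,90,0,0,0],[0,0,103,0,0,0],[0,-20,103,0,0,3.6],[-10,-50,103,0,0,3.6],[-28,-95,103,0,0,3.6],[-45,-140,103,0,0,3.6],[-65,-185,103,0,0,3.6],[-78,-220,103,0,0,3.6],[-78,-222,103,0,0,3.6],[-78,-222,103,0,0,3.6],[-78,-222,103,0,0,3.6]]' 20 45
python3 - <<'E'
from h import *
tool();crest("top",.5,.62,-.188,.235,.30,.083);crest("side",.5,.62,-.188,.235,.30,.083)
tops()
E
```

```text
time: 13.65
position: [0.4735, -0.1896, 0.2297]
tool_rot: [0.132, -3.138, -0.001]
ft_force: [0.4, -0.7, -1.7]
grip_width: 0.265
grip_force: 45.0
t 13.65 pos [ 473.5 -189.6  229.7] ydir deg from +y 4.8 z [-0.001  0.001 -1.   ] F [ 0.4 -0.7 -1.7] w 23.0 gf 45.0
top 938 [(515, np.float64(264.4)), (525, np.float64(264.5)), (535, np.float64(264.1)), (545, np.float64(264.2)), (555, np.float64(265.1)), (565, np.float64(265.7)), (575, np.float64(265.6)), (585, np.float64(266.5))] tilt deg 1.8 xmax 0.583
side 545 [(545, np.float64(266.0)), (555, np.float64(266.2)), (565, np.float64(266.5)), (575, np.float64(266.9)), (585, np.float64(265.6))] tilt deg -0.1 xmax 0.5832
top blob 288 mean [0.7377 0.1482 0.128 ] mid [0.7362 0.1488 0.1253] ext [0.027 0.067 0.02 ]
top blob 103 mean [0.5129 0.3253 0.1285] mid [0.5137 0.3274 0.1247] ext [0.022 0.024 0.019]
top blob 106 mean [0.4206 0.2128 0.1287] mid [0.4209 0.2133 0.1248] ext [0.022 0.022 0.019]
top blob 106 mean [0.415  0.3172 0.1284] mid [0.415  0.3186 0.1252] ext [0.022 0.024 0.019]
```

```bash
python3 -m inch '[[0,-2,-40,0,0,0],[0,-2,-80,0,0,0],[0,-2,-120,0,0,0],[0,-2,-145,0,0,0],[0,-2,-155,0,0,0],[0,-2,-162,0,0,0],[0,-2,-168,0,0,0],[0,-2,-172,0,0,0],[0,-2,-172,0,0,0],[0,-2,-172,0,0,0]]';python3 -m inch '[[0,0,-3,0,0,0],[0,0,-6,0,0,0],[0,0,-8,0,0,0],[0,0,-9,0,0,0],[0,0,-9,0,0,0],[0,0,-9,0,0,0]]'
```

```text
time: 15.05
position: [0.4734, -0.1934, 0.0584]
tool_rot: [-0.127, 3.138, -0.0]
ft_force: [-0.5, -0.2, -1.1]
grip_width: 0.262
grip_force: 45.0
time: 15.8
position: [0.4732, -0.1932, 0.0491]
tool_rot: [-0.127, 3.139, 0.0]
ft_force: [0.7, 0.1, -1.6]
grip_width: 0.259
grip_force: 45.0
```

```bash
python3 -m inch '[[0,1.5,-1,0,0,0],[0,1.5,-2,0,0,0],[0,1.5,-2,0,0,0],[0,1.5,-2,0,0,0]]';python3 -m inch '[[0,0,-1,0,0,0],[0,0,-2,0,0,0],[0,0,-2,0,0,0]]'
```

```text
time: 16.3
position: [0.4731, -0.1918, 0.0471]
tool_rot: [0.127, -3.139, -0.0]
ft_force: [-0.2, -0.1, -0.8]
grip_width: 0.263
grip_force: 45.0
time: 16.68
position: [0.4731, -0.1918, 0.0454]
tool_rot: [0.127, -3.139, -0.001]
ft_force: [-2.9, 0.8, 4.1]
grip_width: 0.261
grip_force: 45.1
```

```bash
python3 -m inch '[[0,0,0,0,0,0],[0,0,0,0,0,0],[0,0,0,0,0,0],[0,0,0,0,0,0],[0,0,30,0,0,0],[0,0,80,0,0,0],[0,0,130,0,0,0],[0,0,180,0,0,0],[-30,40,200,0,0,0],[-60,80,200,0,0,0],[-60,80,200,0,0,0],[-60,80,200,0,0,0]]' 38 20
python3 - <<'E'
from h import *
tool()
p,d=ctrl.get_image("top");X=cloud("top",d);a=np.radians(4.75);ex=np.array([np.cos(a),np.sin(a)]);ey=np.array([-ex[1],ex[0]])
m=(X[...,2]>.055)&(X[...,2]<.09)&(X[...,0]>.43)&(X[...,0]<.62)&(X[...,1]<-.13)&(X[...,1]>-.36)
for b in blobs(m,60):
    w=X[b][:,:2];print(b.sum(),"s",((w@ex).min()*1000).round(1),((w@ex).max()*1000).round(1),"t",((w@ey).min()*1000).round(1),((w@ey).max()*1000).round(1))
cv2.imwrite("pics/t5.png",cv2.resize(p[150:300,370:570,::-1],None,fx=3,fy=3))
E
```

```text
time: 18.18
position: [0.4134, -0.1122, 0.2452]
tool_rot: [-0.127, 3.138, -0.0]
ft_force: [0.7, -0.6, 0.5]
grip_width: 0.435
grip_force: 0.0
t 18.18 pos [ 413.4 -112.2  245.2] ydir deg from +y 4.64 z [ 0.001 -0.    -1.   ] F [ 0.7 -0.6  0.5] w 37.8 gf 0.0
899 s 458.0 562.7 t -318.4 -262.6
854 s 472.1 566.6 t -258.0 -202.6
```

View pics/t5.png

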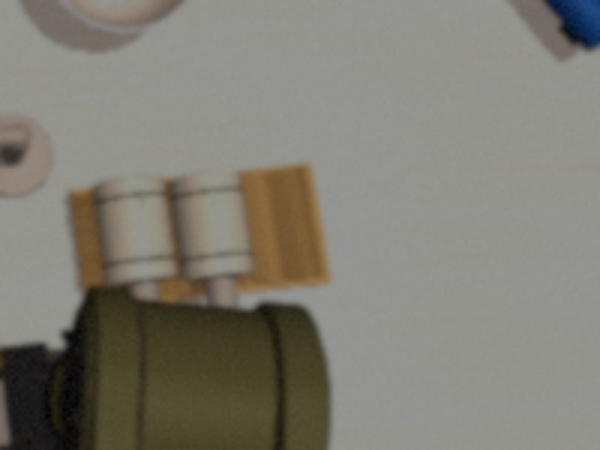

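Roller A lies in the left groove beside the laid one, about 4 mm far along x. Next is roller C.

```bash
python3 -m inch '[[5,60,0,0,0,-3.6],[5,120,0,0,0,-3.6],[5,180,0,0,0,-3.6],[7,240,0,0,0,-3.6],[7,300,0,0,0,-3.6],[7,326,0,0,0,-3.6],[7,326,0,0,0,-3.6],[7,326,0,0,0,-3.6],[7,326,0,0,0,-3.6],[7,326,0,0,0,-3.6],[7,326,0,0,0,-3.6]]' 50 20
python3 - <<'E'
from h import *
tool();tops("wrist",.115,.15,(.3,.7,.1,.45));tops("side",.115,.15,(.3,.7,.1,.45))
E
```

```text
time: 19.6
position: [0.4203, 0.2138, 0.2453]
tool_rot: [-0.027, 3.141, 0.0]
ft_force: [0.0, -0.2, -0.6]
grip_width: 0.577
grip_force: 0.0
t 19.6 pos [420.3 213.8 245.3] ydir deg from +y 0.99 z [ 0.  0. -1.] F [ 0.  -0.2 -0.6] w 50.2 gf 0.0
wrist blob 675 mean [0.4121 0.317  0.1295] mid [0.4135 0.319  0.1242] ext [0.023 0.024 0.018]
wrist blob 588 mean [0.4177 0.2147 0.1304] mid [0.4192 0.2149 0.1245] ext [0.023 0.023 0.019]
side blob 89 mean [0.5114 0.321  0.1263] mid [0.5122 0.3253 0.1246] ext [0.023 0.025 0.019]
side blob 98 mean [0.4135 0.3126 0.1268] mid [0.414  0.3161 0.1243] ext [0.023 0.025 0.019]
side blob 111 mean [0.4194 0.2084 0.1268] mid [0.4198 0.213  0.1246] ext [0.023 0.025 0.019]
```

```bash
python3 -m inch '[[0,0,-40,0,0,0],[0,0,-80,0,0,0],[0,0,-115,0,0,0],[0,0,-132,0,0,0],[0,0,-140,0,0,0],[0,0,-140,0,0,0],[0,0,-140,0,0,0]]' 50 20; python3 -m inch '[[0,0,0,0,0,0],[0,0,0,0,0,0],[0,0,0,0,0,0],[0,0,0,0,0,0],[0,0,0,0,0,0],[0,0,15,0,0,0],[0,0,50,0,0,0],[0,0,100,0,0,0],[0,0,150,0,0,0],[0,0,170,0,0,0],[0,0,170,0,0,0],[0,0,170,0,0,0]]' 20 20;  python3 -m inch '[[45,-35,0,0,0,0],[90,-70,0,0,0,0],[135,-105,0,0,0,0],[180,-140,0,0,0,0],[220,-170,0,0,0,0],[240,-182,0,0,0,0],[240,-182,0,0,0,0],[240,-182,0,0,0,0],[240,-182,0,0,0,0],[240,-182,0,0,0,0],[240,-182,0,0,0,0]]'
python3 - <<'E'
from h import *
tool();tops("top",.115,.15,(.3,.7,.1,.45));crest("side",.6,.7,.03,.1,.3)
E
```

```text
time: 20.58
position: [0.421, 0.2148, 0.1063]
tool_rot: [-0.029, 3.14, 0.002]
ft_force: [-0.6, 0.3, -0.9]
grip_width: 0.573
grip_force: 0.0
time: 22.08
position: [0.4195, 0.2138, 0.274]
tool_rot: [0.029, -3.14, 0.002]
ft_force: [-0.5, -0.5, -2.7]
grip_width: 0.269
grip_force: 20.0
time: 23.45
position: [0.6599, 0.0327, 0.2754]
tool_rot: [-0.03, 3.141, 0.001]
ft_force: [-0.1, 0.7, -2.3]
grip_width: 0.271
grip_force: 20.0
t 23.45 pos [659.9  32.7 275.4] ydir deg from +y 1.08 z [ 0.  0. -1.] F [-0.1  0.7 -2.3] w 23.6 gf 20.0
top blob 106 mean [0.5127 0.3254 0.1284] mid [0.5133 0.3267 0.1252] ext [0.024 0.023 0.02 ]
top blob 113 mean [0.4151 0.3171 0.1284] mid [0.4151 0.3186 0.1253] ext [0.022 0.024 0.019]
side 1582 [(605, np.float64(109.0)), (615, np.float64(110.1)), (635, np.float64(255.8)), (645, np.float64(295.9)), (655, np.float64(296.4)), (665, np.float64(290.0)), (675, np.float64(277.3)), (685, np.float64(256.4))] tilt deg 65.9 xmax 0.6853
```

```bash
python3 -m inch '[[0,0,-40,0,0,0],[0,0,-80,0,0,0],[0,0,-110,0,0,0],[0,0,-120,0,0,0],[0,0,-120,0,0,0],[0,0,-120,0,0,0],[0,0,-120,0,0,0]]'; python3 -m inch '[[-8,0,0,0,0,0],[-15,0,0,0,0,0],[-23,0,4,0,0,0],[-31.8,0,7,0,0,0],[-40.6,0,8.6,0,0,0],[-49.6,0,9.3,0,0,0],[-58.6,0,8.6,0,0,0],[-67.5,0,6.8,0,0,0],[-76,0,4,0,0,0],[-84.3,0,0,0,0,0],[-91.7,0,-5.2,0,0,0],[-98.5,0,-11,0,0,0],[-104.5,0,-18,0,0,0],[-109.5,0,-26,0,0,0],[-109.5,0,-26,0,0,0],[-109.5,0,-26,0,0,0]]'
python3 - <<'E'
from h import *
crest("side",.57,.68,.03,.135,.2)
E
python3 -m inch '[[0,0,0,0,0,0],[0,0,0,0,0,0],[0,0,0,0,0,0],[0,0,0,0,0,0]]' 20 45
```

```text
time: 24.42
position: [0.6611, 0.0323, 0.1568]
tool_rot: [-0.029, 3.139, 0.001]
ft_force: [0.6, 0.4, -2.3]
grip_width: 0.269
grip_force: 20.0
time: 26.42
position: [0.5493, 0.0323, 0.1285]
tool_rot: [0.029, -3.138, -0.0]
ft_force: [-2.1, 1.0, 0.9]
grip_width: 0.271
grip_force: 20.0
side 288 [(625, np.float64(166.1)), (635, np.float64(165.6)), (645, np.float64(166.7)), (655, np.float64(166.4))] tilt deg 1.1 xmax 0.659
time: 26.98
position: [0.5506, 0.0323, 0.129]
tool_rot: [0.029, -3.141, -0.0]
ft_force: [-1.5, 0.1, 0.3]
grip_width: 0.264
grip_force: 45.0
```

```bash
python3 -m inch '[[0,0,15,0,0,0],[0,0,50,0,0,0],[0,0,85,0,0,0],[0,0,103,0,0,0],[-5,-40,103,0,0,3.6],[-20,-90,103,0,0,3.6],[-30,-140,103,0,0,3.6],[-40,-190,103,0,0,3.6],[-50,-240,103,0,0,3.6],[-60,-290,103,0,0,3.6],[-70,-330,103,0,0,3.6],[-70,-343.5,103,0,0,3.6],[-70,-343.5,103,0,0,3.6],[-70,-343.5,103,0,0,3.6],[-70,-343.5,103,0,0,3.6],[-70,-343.5,103,0,0,3.6]]'
python3 - <<'E'
from h import *
tool();crest("top",.5,.62,-.308,.235,.30,.083);crest("side",.5,.62,-.308,.235,.30,.083)
p,d=ctrl.get_image("wrist");X=cloud("wrist",d);a=np.radians(4.75);ex=np.array([np.cos(a),np.sin(a)]);ey=np.array([-ex[1],ex[0]])
m=(X[...,2]>.055)&(X[...,2]<.09)&(X[...,0]>.40)&(X[...,0]<.62)&(X[...,1]<-.13)&(X[...,1]>-.36)
for b in blobs(m,60):
    w=X[b][:,:2];print(b.sum(),"s",((w@ex).min()*1000).round(1),((w@ex).max()*1000).round(1),"t",((w@ey).min()*1000).round(1),((w@ey).max()*1000).round(1))
tops()
E
```

```text
time: 28.98
position: [0.4811, -0.3103, 0.2322]
tool_rot: [-0.13, 3.139, 0.0]
ft_force: [0.1, -0.3, -1.7]
grip_width: 0.266
grip_force: 45.0
t 28.98 pos [ 481.1 -310.3  232.2] ydir deg from +y 4.75 z [ 0.  0. -1.] F [ 0.1 -0.3 -1.7] w 23.1 gf 45.0
top 1045 [(525, np.float64(266.0)), (535, np.float64(265.6)), (545, np.float64(266.3)), (555, np.float64(266.3)), (565, np.float64(266.2)), (575, np.float64(267.6)), (585, np.float64(267.2)), (595, np.float64(266.3))] tilt deg 1.0 xmax 0.592
side 485 [(555, np.float64(261.3)), (565, np.float64(265.1)), (575, np.float64(267.3)), (585, np.float64(268.1)), (595, np.float64(261.3))] tilt deg 1.8 xmax 0.5914
2316 s 436.0 529.4 t -318.3 -263.4
2176 s 439.1 518.0 t -258.8 -204.8
top blob 285 mean [0.7378 0.1483 0.128 ] mid [0.7368 0.1486 0.1256] ext [0.026 0.067 0.02 ]
top blob 104 mean [0.5128 0.3255 0.1288] mid [0.5138 0.3271 0.1251] ext [0.023 0.024 0.019]
top blob 111 mean [0.4151 0.3173 0.1286] mid [0.4151 0.3181 0.1254] ext [0.022 0.025 0.019]
```

```bash
python3 -m inch '[[-2.5,-1,-40,0,0,0],[-2.5,-1,-80,0,0,0],[-2.5,-1,-120,0,0,0],[-2.5,-1,-145,0,0,0],[-2.5,-1,-158,0,0,0],[-2.5,-1,-168,0,0,0],[-2.5,-1,-175,0,0,0],[-2.5,-1,-180,0,0,0],[-2.5,-1,-182,0,0,0],[-2.5,-1,-184,0,0,0],[-2.5,-1,-184,0,0,0],[-2.5,-1,-184,0,0,0]]';python3 -m inch '[[0,0,-1,0,0,0],[0,0,-2,0,0,0],[0,0,-2,0,0,0]]'
```

```text
time: 30.68
position: [0.4783, -0.3123, 0.0483]
tool_rot: [-0.127, 3.139, -0.0]
ft_force: [0.2, -0.8, -2.8]
grip_width: 0.265
grip_force: 45.0
time: 31.05
position: [0.4783, -0.312, 0.0463]
tool_rot: [-0.128, 3.139, 0.001]
ft_force: [-1.0, 0.9, 0.6]
grip_width: 0.266
grip_force: 45.0
```

Contact has just begun. I'll go down 1 mm more, release, and move clear to check.

```bash
python3 -m inch '[[0,0,-1,0,0,0],[0,0,-1,0,0,0]]'; python3 -m inch '[[0,0,0,0,0,0],[0,0,0,0,0,0],[0,0,0,0,0,0],[0,0,0,0,0,0],[0,0,30,0,0,0],[0,0,80,0,0,0],[0,0,130,0,0,0],[0,0,180,0,0,0],[-30,50,200,0,0,0],[-50,100,200,0,0,0],[-64,160,200,0,0,0],[-64,200,200,0,0,0],[-64,260,200,0,0,0],[-64,310,200,0,0,0],[-64,370,200,0,0,-3.6],[-64,430,200,0,0,-3.6],[-64,490,200,0,0,-3.6],[-64,540,200,0,0,-3.6],[-64,590,200,0,0,-3.6],[-64,630,200,0,0,-3.6]]' 38 20
python3 - <<'E'
from h import *
tool()
p,d=ctrl.get_image("top");X=cloud("top",d);a=np.radians(4.75);ex=np.array([np.cos(a),np.sin(a)]);ey=np.array([-ex[1],ex[0]])
m=(X[...,2]>.055)&(X[...,2]<.09)&(X[...,0]>.43)&(X[...,0]<.62)&(X[...,1]<-.13)&(X[...,1]>-.40)
for b in blobs(m,60):
    w=X[b];print(b.sum(),"s",((w[:,:2]@ex).min()*1000).round(1),((w[:,:2]@ex).max()*1000).round(1),"t",((w[:,:2]@ey).min()*1000).round(1),((w[:,:2]@ey).max()*1000).round(1),"z",w[:,2].max())
tops("wrist",.115,.15,(.3,.7,.1,.45))
E
```

```text
time: 31.3
position: [0.4781, -0.312, 0.0455]
tool_rot: [-0.128, 3.139, 0.001]
ft_force: [-2.5, 3.3, 4.4]
grip_width: 0.265
grip_force: 45.1
time: 33.8
position: [0.4138, 0.3199, 0.2451]
tool_rot: [-0.031, 3.141, 0.001]
ft_force: [0.2, -0.0, -1.1]
grip_width: 0.434
grip_force: 0.0
t 33.8 pos [413.8 319.9 245.1] ydir deg from +y 1.11 z [ 0.     0.001 -1.   ] F [ 0.2 -0.  -1.1] w 37.8 gf 0.0
1002 s 436.6 562.4 t -377.9 -322.4 z 0.08241817265123785
990 s 437.4 562.8 t -318.4 -262.3 z 0.08349068723413788
983 s 440.5 566.1 t -257.5 -202.7 z 0.0844207086130564
wrist blob 585 mean [0.4121 0.3161 0.1303] mid [0.4138 0.3159 0.1243] ext [0.024 0.022 0.018]
wrist blob 248 mean [0.5153 0.3246 0.1315] mid [0.5163 0.3243 0.1301] ext [0.015 0.023 0.007]
```

The bottom row is full and aligned. Next is roller D, then the rail.

```bash
python3 -m inch '[[0.5,-2.5,-30,0,0,0],[0.5,-2.5,-70,0,0,0],[0.5,-2.5,-110,0,0,0],[0.5,-2.5,-130,0,0,0],[0.5,-2.5,-140,0,0,0],[0.5,-2.5,-140,0,0,0],[0.5,-2.5,-140,0,0,0]]' 50 20; python3 -m inch '[[0,0,0,0,0,0],[0,0,0,0,0,0],[0,0,0,0,0,0],[0,0,0,0,0,0],[0,0,0,0,0,0],[0,0,15,0,0,0],[0,0,50,0,0,0],[0,0,100,0,0,0],[0,0,150,0,0,0],[0,0,170,0,0,0],[0,0,170,0,0,0],[0,0,170,0,0,0]]' 20 20;  python3 -m inch '[[40,-45,0,0,0,0],[80,-90,0,0,0,0],[120,-135,0,0,0,0],[160,-180,0,0,0,0],[200,-230,0,0,0,0],[240,-275,0,0,0,0],[246,-285,0,0,0,0],[246,-285,0,0,0,0],[246,-285,0,0,0,0],[246,-285,0,0,0,0],[246,-285,0,0,0,0],[246,-285,0,0,0,0]]'
python3 - <<'E'
from h import *
tool();tops("top",.115,.15,(.3,.7,.1,.45))
E
```

```text
time: 34.78
position: [0.4154, 0.3157, 0.1062]
tool_rot: [-0.028, 3.14, 0.002]
ft_force: [1.2, 0.3, 0.6]
grip_width: 0.571
grip_force: 0.0
time: 36.28
position: [0.4141, 0.3148, 0.274]
tool_rot: [0.029, -3.14, 0.002]
ft_force: [0.2, -0.9, -2.1]
grip_width: 0.272
grip_force: 20.0
time: 37.78
position: [0.6605, 0.0308, 0.2754]
tool_rot: [-0.03, 3.141, 0.0]
ft_force: [0.1, 0.8, -1.2]
grip_width: 0.27
grip_force: 20.0
t 37.77 pos [660.5  30.8 275.4] ydir deg from +y 1.09 z [ 0.  0. -1.] F [ 0.1  0.8 -1.2] w 23.5 gf 20.0
top blob 104 mean [0.513  0.3256 0.1283] mid [0.5138 0.3272 0.1255] ext [0.022 0.024 0.02 ]
```

```bash
python3 -m inch '[[0,0,-40,0,0,0],[0,0,-80,0,0,0],[0,0,-110,0,0,0],[0,0,-120,0,0,0],[0,0,-120,0,0,0],[0,0,-120,0,0,0],[0,0,-120,0,0,0]]'; python3 -m inch '[[-8,0,0,0,0,0],[-15,0,0,0,0,0],[-23,0,4,0,0,0],[-31.8,0,7,0,0,0],[-40.6,0,8.6,0,0,0],[-49.6,0,9.3,0,0,0],[-58.6,0,8.6,0,0,0],[-67.5,0,6.8,0,0,0],[-76,0,4,0,0,0],[-84.3,0,0,0,0,0],[-91.7,0,-5.2,0,0,0],[-98.5,0,-11,0,0,0],[-104.5,0,-18,0,0,0],[-109.5,0,-26,0,0,0],[-109.5,0,-26,0,0,0],[-109.5,0,-26,0,0,0]]'
python3 - <<'E'
from h import *
crest("side",.57,.68,.03,.135,.2)
E
python3 -m inch '[[0,0,0,0,0,0],[0,0,0,0,0,0],[0,0,0,0,0,0],[0,0,0,0,0,0]]' 20 45
```

```text
time: 38.7
position: [0.6616, 0.0303, 0.1567]
tool_rot: [-0.029, 3.139, 0.001]
ft_force: [0.3, -0.3, -1.5]
grip_width: 0.272
grip_force: 20.0
time: 40.7
position: [0.5498, 0.0303, 0.1285]
tool_rot: [0.029, -3.138, -0.0]
ft_force: [-2.7, -0.3, 1.4]
grip_width: 0.268
grip_force: 20.0
side 286 [(625, np.float64(166.0)), (635, np.float64(165.8)), (645, np.float64(166.1)), (655, np.float64(166.6))] tilt deg 1.0 xmax 0.6592
time: 41.25
position: [0.5511, 0.0303, 0.129]
tool_rot: [0.029, -3.141, -0.0]
ft_force: [-0.6, -0.0, 0.5]
grip_width: 0.264
grip_force: 45.0
```

```bash
python3 -m inch '[[0,0,15,0,0,0],[0,0,50,0,0,0],[0,0,85,0,0,0],[0,0,103,0,0,0],[-5,-40,103,0,0,3.6],[-20,-90,103,0,0,3.6],[-30,-140,103,0,0,3.6],[-40,-190,103,0,0,3.6],[-50,-240,103,0,0,3.6],[-65,-285,103,0,0,3.6],[-74.5,-312,103,0,0,3.6],[-74.5,-312,103,0,0,3.6],[-74.5,-312,103,0,0,3.6],[-74.5,-312,103,0,0,3.6],[-74.5,-312,103,0,0,3.6],[-74.5,-312,103,0,0,3.6]]'
python3 - <<'E'
from h import *
tool();crest("top",.5,.62,-.278,.235,.30,.083);tops()
E
python3 -m inch '[[0,0,-40,0,0,0],[0,0,-80,0,0,0],[0,0,-110,0,0,0],[0,0,-120,0,0,0],[0,0,-128,0,0,0],[0,0,-132,0,0,0],[0,0,-132,0,0,0],[0,0,-132,0,0,0],[0,0,-132,0,0,0]]'
```

```text
time: 43.25
position: [0.4769, -0.2812, 0.2321]
tool_rot: [-0.129, 3.139, 0.0]
ft_force: [0.3, 0.4, -0.7]
grip_width: 0.265
grip_force: 45.0
t 43.25 pos [ 476.9 -281.2  232.1] ydir deg from +y 4.71 z [ 0.  0. -1.] F [ 0.3  0.4 -0.7] w 23.0 gf 45.0
top 1028 [(515, np.float64(265.6)), (525, np.float64(266.1)), (535, np.float64(266.3)), (545, np.float64(266.9)), (555, np.float64(266.9)), (565, np.float64(267.6)), (575, np.float64(267.4)), (585, np.float64(267.1))] tilt deg 1.4 xmax 0.5873
top blob 289 mean [0.7378 0.1481 0.128 ] mid [0.7368 0.1487 0.1247] ext [0.026 0.066 0.019]
top blob 107 mean [0.5129 0.3253 0.1284] mid [0.5138 0.3271 0.1256] ext [0.022 0.024 0.019]
time: 44.48
position: [0.477, -0.2819, 0.1006]
tool_rot: [-0.127, 3.138, -0.0]
ft_force: [0.2, -0.1, -2.1]
grip_width: 0.264
grip_force: 45.0
```

```bash
python3 -m inch '[[0,0,-2,0,0,0],[0,0,-4,0,0,0],[0,0,-5,0,0,0],[0,0,-6,0,0,0],[0,0,-6,0,0,0],[0,0,-6,0,0,0]]';python3 -m inch '[[0,0,-1,0,0,0],[0,0,-1.5,0,0,0],[0,0,-1.5,0,0,0]]'
```

```text
time: 45.22
position: [0.4766, -0.2817, 0.0941]
tool_rot: [-0.127, 3.139, 0.0]
ft_force: [0.1, 0.3, -1.6]
grip_width: 0.267
grip_force: 45.0
time: 45.6
position: [0.4766, -0.2818, 0.093]
tool_rot: [-0.127, 3.139, 0.0]
ft_force: [-2.3, 1.4, 2.2]
grip_width: 0.261
grip_force: 45.0
```

```bash
python3 -m inch '[[0,0,-0.5,0,0,0],[0,0,-0.5,0,0,0]]';  python3 -m inch '[[0,0,0,0,0,0],[0,0,0,0,0,0],[0,0,0,0,0,0],[0,0,0,0,0,0],[0,0,30,0,0,0],[0,0,80,0,0,0],[0,0,130,0,0,0],[0,0,150,0,0,0],[-30,50,150,0,0,0],[-30,100,150,0,0,0],[-20,160,150,0,0,0],[-10,210,150,0,0,0],[-10,270,150,0,0,0],[-10,320,150,0,0,0],[0,370,150,0,0,-3.6],[10,430,150,0,0,-3.6],[20,490,150,0,0,-3.6],[30,540,150,0,0,-3.6],[37,590,150,0,0,-3.6],[37,608,150,0,0,-3.6]]' 36 20
python3 - <<'E'
from h import *
tool()
p,d=ctrl.get_image("top");X=cloud("top",d);a=np.radians(4.75);ex=np.array([np.cos(a),np.sin(a)]);ey=np.array([-ex[1],ex[0]])
m=(X[...,2]>.1)&(X[...,2]<.14)&(X[...,0]>.43)&(X[...,0]<.62)&(X[...,1]<-.13)&(X[...,1]>-.40)
for b in blobs(m,60):
    w=X[b];print(b.sum(),"s",((w[:,:2]@ex).min()*1000).round(1),((w[:,:2]@ex).max()*1000).round(1),"t",((w[:,:2]@ey).min()*1000).round(1),((w[:,:2]@ey).max()*1000).round(1),"z",w[:,2].max())
tops("wrist",.115,.15,(.3,.7,.1,.45));tops("side",.115,.15,(.3,.7,.1,.45))
cv2.imwrite("pics/t6.png",cv2.resize(p[150:300,370:570,::-1],None,fx=3,fy=3))
E
```

```text
time: 45.85
position: [0.4764, -0.2819, 0.0926]
tool_rot: [0.127, -3.139, -0.0]
ft_force: [-3.7, 1.4, 6.3]
grip_width: 0.264
grip_force: 45.1
time: 48.35
position: [0.5127, 0.3299, 0.2414]
tool_rot: [0.035, -3.14, -0.002]
ft_force: [-0.8, -0.6, -0.3]
grip_width: 0.412
grip_force: 0.0
t 48.35 pos [512.7 329.9 241.4] ydir deg from +y 1.29 z [-0.001  0.001 -1.   ] F [-0.8 -0.6 -0.3] w 35.9 gf 0.0
1109 s 437.0 563.1 t -347.1 -292.4 z 0.1300507507805757
wrist blob 605 mean [0.5108 0.3248 0.1304] mid [0.5123 0.3247 0.1246] ext [0.023 0.023 0.019]
side blob 89 mean [0.5114 0.3208 0.1264] mid [0.5124 0.324  0.1243] ext [0.023 0.025 0.018]
```

View pics/t6.png

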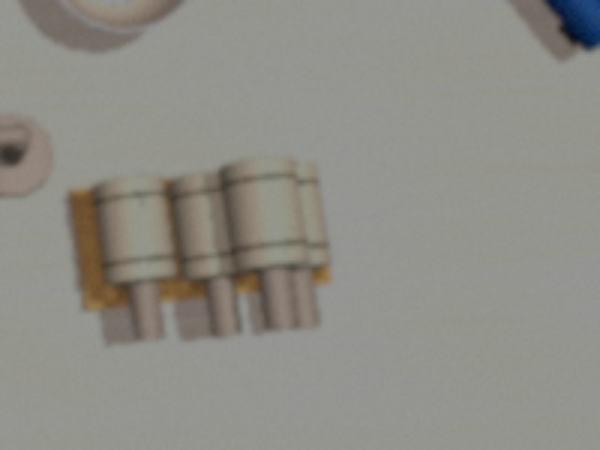

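The upper right roller is saddled between the right and middle rollers. Roller B is the last.

```bash
python3 -m inch '[[0,-4,-30,0,0,0],[0,-4,-70,0,0,0],[0,-4,-106,0,0,0],[0,-4,-126,0,0,0],[0,-4,-136,0,0,0],[0,-4,-136,0,0,0],[0,-4,-136,0,0,0]]' 50 20; python3 -m inch '[[0,0,0,0,0,0],[0,0,0,0,0,0],[0,0,0,0,0,0],[0,0,0,0,0,0],[0,0,0,0,0,0],[0,0,15,0,0,0],[0,0,50,0,0,0],[0,0,100,0,0,0],[0,0,150,0,0,0],[0,0,170,0,0,0],[0,0,170,0,0,0],[0,0,170,0,0,0]]' 20 20;  python3 -m inch '[[25,-50,0,0,0,0],[50,-100,0,0,0,0],[75,-150,0,0,0,0],[100,-200,0,0,0,0],[125,-250,0,0,0,0],[147,-294,0,0,0,0],[147,-294,0,0,0,0],[147,-294,0,0,0,0],[147,-294,0,0,0,0],[147,-294,0,0,0,0],[147,-294,0,0,0,0]]'
```

```text
time: 49.38
position: [0.5145, 0.3227, 0.1076]
tool_rot: [-0.029, 3.139, 0.002]
ft_force: [0.7, 0.0, 0.8]
grip_width: 0.572
grip_force: 0.0
time: 50.88
position: [0.5131, 0.3217, 0.2748]
tool_rot: [0.028, -3.14, 0.002]
ft_force: [-0.2, 0.1, -1.7]
grip_width: 0.273
grip_force: 20.0
time: 52.25
position: [0.6605, 0.0291, 0.2763]
tool_rot: [-0.031, 3.141, 0.0]
ft_force: [-0.3, -0.2, -1.4]
grip_width: 0.267
grip_force: 20.0
```

```bash
python3 -m inch '[[0,0,-40,0,0,0],[0,0,-80,0,0,0],[0,0,-110,0,0,0],[0,0,-121,0,0,0],[0,0,-121,0,0,0],[0,0,-121,0,0,0],[0,0,-121,0,0,0]]'; python3 -m inch '[[-8,0,0,0,0,0],[-15,0,0,0,0,0],[-23,0,4,0,0,0],[-31.8,0,7,0,0,0],[-40.6,0,8.6,0,0,0],[-49.6,0,9.3,0,0,0],[-58.6,0,8.6,0,0,0],[-67.5,0,6.8,0,0,0],[-76,0,4,0,0,0],[-84.3,0,0,0,0,0],[-91.7,0,-5.2,0,0,0],[-98.5,0,-11,0,0,0],[-104.5,0,-18,0,0,0],[-109.5,0,-26,0,0,0],[-109.5,0,-26,0,0,0],[-109.5,0,-26,0,0,0]]'
python3 - <<'E'
from h import *
crest("side",.57,.68,.03,.135,.2)
E
python3 -m inch '[[0,0,0,0,0,0],[0,0,0,0,0,0],[0,0,0,0,0,0],[0,0,0,0,0,0]]' 20 45
```

```text
time: 53.12
position: [0.6616, 0.0283, 0.1568]
tool_rot: [-0.029, 3.139, 0.0]
ft_force: [0.3, 0.4, -2.4]
grip_width: 0.269
grip_force: 20.0
time: 55.12
position: [0.5499, 0.0283, 0.1285]
tool_rot: [0.029, -3.138, 0.0]
ft_force: [-1.9, -0.2, 0.8]
grip_width: 0.269
grip_force: 20.0
side 296 [(625, np.float64(166.4)), (635, np.float64(166.6)), (645, np.float64(167.1)), (655, np.float64(167.6))] tilt deg 2.3 xmax 0.6585
time: 55.68
position: [0.5511, 0.0283, 0.129]
tool_rot: [0.029, -3.141, -0.0]
ft_force: [-0.3, -0.0, -0.0]
grip_width: 0.265
grip_force: 45.0
```

```bash
python3 -m inch '[[0,0,15,0,0,0],[0,0,50,0,0,0],[0,0,85,0,0,0],[0,0,103,0,0,0],[-5,-40,103,0,0,3.6],[-20,-90,103,0,0,3.6],[-35,-140,103,0,0,3.6],[-55,-190,103,0,0,3.6],[-75,-235,103,0,0,3.6],[-80.5,-250,103,0,0,3.6],[-80.5,-250,103,0,0,3.6],[-80.5,-250,103,0,0,3.6],[-80.5,-250,103,0,0,3.6],[-80.5,-250,103,0,0,3.6]]'
python3 - <<'E'
from h import *
tool();crest("top",.49,.62,-.219,.235,.30,.083)
E
python3 -m inch '[[0,0,-40,0,0,0],[0,0,-80,0,0,0],[0,0,-110,0,0,0],[0,0,-120,0,0,0],[0,0,-128,0,0,0],[0,0,-132,0,0,0],[0,0,-135,0,0,0],[0,0,-135,0,0,0],[0,0,-135,0,0,0],[0,0,-135,0,0,0]]'
```

```text
time: 57.42
position: [0.4711, -0.2207, 0.232]
tool_rot: [0.131, -3.139, -0.0]
ft_force: [0.8, -0.0, -1.4]
grip_width: 0.262
grip_force: 45.0
t 57.42 pos [ 471.1 -220.7  232. ] ydir deg from +y 4.76 z [-0.  0. -1.] F [ 0.8 -0.  -1.4] w 22.8 gf 45.0
top 989 [(515, np.float64(265.6)), (525, np.float64(266.3)), (535, np.float64(265.9)), (545, np.float64(267.4)), (555, np.float64(267.6)), (565, np.float64(268.4)), (575, np.float64(268.9))] tilt deg 3.3 xmax 0.5811
time: 58.72
position: [0.4708, -0.2218, 0.0974]
tool_rot: [-0.127, 3.138, -0.0]
ft_force: [0.5, 0.7, -1.7]
grip_width: 0.268
grip_force: 45.0
```

```bash
python3 -m inch '[[0,0,0,0,1,0],[0,0,-1,0,2,0],[0,0,-2,0,2,0],[0,0,-3,0,2,0],[0,0,-3,0,2,0],[0,0,-3,0,2,0]]';python3 -m inch '[[0,0,-0.7,0,0,0],[0,0,-1.5,0,0,0],[0,0,-1.5,0,0,0]]'
```

```text
time: 59.48
position: [0.4709, -0.2219, 0.0944]
tool_rot: [0.126, -3.105, -0.002]
ft_force: [-0.0, 0.1, 0.6]
grip_width: 0.262
grip_force: 45.0
time: 59.85
position: [0.4706, -0.2219, 0.0934]
tool_rot: [0.126, -3.104, -0.002]
ft_force: [-2.8, 0.3, 7.2]
grip_width: 0.26
grip_force: 45.0
```

Contact is at 7 N. I'll release, retreat and check.

```bash
python3 -m inch '[[0,0,0,0,0,0],[0,0,0,0,0,0],[0,0,0,0,0,0],[0,0,0,0,0,0],[0,0,0,0,0,0],[0,0,30,0,0,0],[0,0,80,0,0,0],[0,0,130,0,0,0],[0,0,150,0,-2,0],[-10,50,150,0,-2,0],[-10,100,150,0,-2,0],[0,160,150,0,-2,0],[0,220,150,0,-2,0],[0,280,150,0,-2,0],[0,340,150,0,-2,0],[0,400,150,0,-2,0],[0,400,150,0,-2,0]]' 36 20
python3 - <<'E'
from h import *
tool()
for n in("top","side"):
    p,d=ctrl.get_image(n);X=cloud(n,d);cv2.imwrite(f"pics/{n}7.png",p[:,:,::-1])
    if n=="side":break
    a=np.radians(4.75);ex=np.array([np.cos(a),np.sin(a)]);ey=np.array([-ex[1],ex[0]])
    m=(X[...,2]>.1)&(X[...,2]<.14)&(X[...,0]>.43)&(X[...,0]<.62)&(X[...,1]<-.13)&(X[...,1]>-.40)
    for b in blobs(m,60):
        w=X[b];print(b.sum(),"s",((w[:,:2]@ex).min()*1000).round(1),((w[:,:2]@ex).max()*1000).round(1),"t",((w[:,:2]@ey).min()*1000).round(1),((w[:,:2]@ey).max()*1000).round(1),"z",w[:,2].max())
E
```

```text
time: 61.98
position: [0.4688, 0.1837, 0.2417]
tool_rot: [0.142, -3.137, -0.003]
ft_force: [-0.2, -2.0, 0.1]
grip_width: 0.417
grip_force: 0.0
t 61.98 pos [468.8 183.7 241.7] ydir deg from +y 5.18 z [-0.001  0.002 -1.   ] F [-0.2 -2.   0.1] w 36.3 gf 0.0
1116 s 437.1 563.1 t -347.8 -291.8 z 0.1318347236011157
1104 s 436.4 562.3 t -286.6 -232.2 z 0.12986329710693134
```

View pics/side7.png

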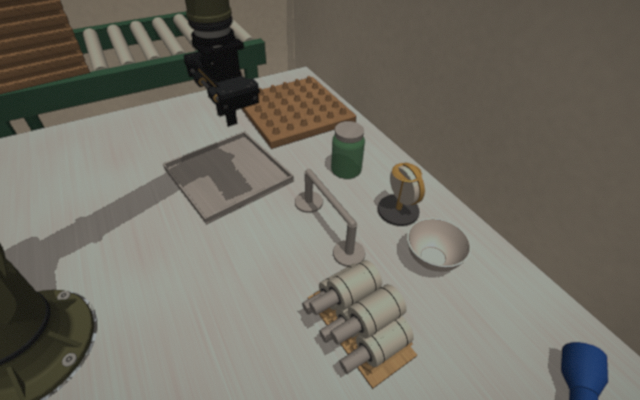

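The side view shows an empty tray and all five rollers stacked in the cradle around (360,310). The bystanders have not moved.

```bash
python3 -m inch '[[0,0,0,0,0,0],[0,0,0,0,0,0],[0,0,0,0,0,0],[0,0,0,0,0,0]]'; python3 -c "
from bench import ctrl
print(ctrl.close_job())"
```

```text
time: 62.58
position: [0.4708, 0.1779, 0.2427]
tool_rot: [-0.126, 3.139, 0.0]
ft_force: [0.2, 0.8, -0.6]
grip_width: 0.414
grip_force: 0.0
the job is handed in; nothing more can be done
None
```

All four tray rollers are stored: the three bottom grooves were filled first, then the two upper gaps, with every drum within about 5 mm of the cradle's centre; the bowl, jar and scale were left alone, and the job was handed in at about 63 s.

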